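Close the eyelet bowl of a setting press

ROBOT

A 6-joint arm with a two-finger parallel gripper is mounted at the origin on the work surface. World frame = base frame: x ahead of the robot, y to its left, z up, the work surface at z = 0. Lengths are in m, angles in rad, forces in N, time in s.
With the tool pointing down it reaches from about 0.35 to 0.725 m from the base axis. Payload 6 kg.
Tool frame: the origin (TCP) lies on the centre line of the jaws, within the pads' length; the fingertips stand 11 mm ahead of it and the grasp point (between the pads) lies 8 mm behind it; z points along the fingers, y is the line along which they close (so a half turn about z gives the same grasp; the last joint's range is limited). The gripper opens to 85 mm and grips with 20 to 120 N. Pads are 22 mm wide; open, the fingers measure 114 mm over their backs; the gripper's body (76 mm by 85 mm) begins 54 mm behind the grasp point. The pads swing forward as they close: fully open they stand 13 mm farther back than shut.
Start: joints at [1.544, 0.04, 0.085, 0, -1.615, -0.334], TCP at [0.212, 0.561, 0.242] pointing down, gripper open.
Joint ranges: [-2.56, 2.56], [-1.29, 2.01], [-1.08, 1.49], [-3.29, 1.98], [-2.81, -0.18], [-2.99, 2.99]. Speed limits (rad/s): [2.57, 2.57, 3.01, 3.14, 3.14, 3.14].

INTERFACE

Orientations are given as [roll, pitch, yaw] about the fixed x, y, z axes, in that order (R = Rz(yaw) Ry(pitch) Rx(roll)).
In Python, from workcell import r gives the robot as it stands. The module is installed in compiled form; this text tells all that it offers.
- The arm moves only by the tool move_arm, never from a script. Its arguments are lists of equal length, an entry for each row: "xyz": the shift along the tool's x, y, z in m, a list of three; "delta_rot": the turn, a rotation vector about the tool's x, y, z in rad, a list of three. A call has 1 to 5 rows; each row shifts and turns the commanded pose from where the row before left it, along the tool's axes as they then stand; what a row does not reach is not made up. A row lasts 1/12 s, in which the tool goes at most 41.7 mm and 7.16 degrees, less where a joint would pass 70% of its speed; a pose out of reach is approached as far as the arm can. A call with a gripper value outside its range is refused whole. "fingers" is the opening, from 0 (shut) to 1 (fully open), set as the call begins (left out, the last holds). The fingers move at their own pace and stop on an object; the grip force is fixed at half the most. Time passes only in rows, so rows that do not move let the fingers close. It gives the time, the measured TCP pose, the force, the opening and the grip force at its end, in the units of the state.
- r.sense(): the state, without advancing time (a new reading comes with each control period).
- r.snapshot(name): name is "scene" or "top" or "wrist"; returns the picture (384x512x3 uint8, red, green, blue); there is no depth.
- r.camera_model(name): a dict with "vfov" (degrees; the focal length in pixels is half the picture's height over the tangent of half this angle, whatever the lens; pixels are square), "cx", "cy" (the principal point, pixels), "R" (3x3) and "t" (3): a world point X has camera coordinates R X + t. Camera axes: x right, y down, z forward; pixel columns grow to the right and rows downward; lengths in m; the calibration is good to about 2 mm. The wrist camera is an equidistant fisheye: a pixel r from the principal point sees the ray r / f radians off the axis. A picture is of the moment at which its call begins: read the wrist's pose just before it. camera_model takes no time and is no camera call; for the wrist camera it gives the pose at the moment of the call.
- r.finish_job(): hands the job in; it is judged then, once.
Trained networks look in the newest picture that a camera, given by its name, has taken for a name from the list of things; names that differ only in an ending like _2 or _b are one class to them, and where a whole thing is asked for, a point or a joint stands for the part that bears it (a point fixed in the world has none). Each returns a list of dicts, best first, with "p" (0 to 1); they miss things now and then, are a little off and sometimes report something else, mostly with a low value. They report only what shows in the picture. A call takes as long as a camera call. They do not tell look-alikes from the thing itself.
- r.silhouettes(camera, query): "mask" (384x512 bool, what is visible of it) and "position" ([row, column] in pixels, amid what is visible of it).
- r.mark_of(camera, query): "position" ([row, column] in pixels: a listed point, or the origin of a listed thing).
The state is a dict: "time": time; "qpos": joint angles; "dq": joint speeds; "tau": joint torques, N m; "tool_pos": TCP position; "eef_rot": TCP orientation; "force": force on the tool from outside, world axes, zero at the start; "wrist_torque": the same for the moment, N m; "width": finger opening in m; "gripper_force": force on a finger pad.
Only numpy, scipy, OpenCV 4.12 (cv2) and the standard library are available. Lean on these libraries where they do the work, as an engineer would, in place of code of your own. Each camera call takes 0.05 s, during which the arm holds its last target. There are 200 camera calls.

TASK

Put the loose round cover back on the press's open, spring-mounted eyelet bowl: tuck its edge under the fixed hook, then press the opposite side down past the spring clip until the clip snaps over it. The cover must end up seated level on the rim all round and let go; do not force it, and leave the thread cone, the jar and the small tray where they are.

Things in the scene. Friction and masses are not known exactly. Their poses are not given: they have to be found in the camera images.
- bowl: Round steel bowl, 120 mm outside, 112 mm inside, 48 mm deep, floating on soft springs over a screwed-down grey base plate (190 x 110 x 8 mm). Origin: centre of its underside, 30 mm above the bench. z up; -x points to the fixed hook, +x to the spring clip. It sinks straight down up to 14 mm when pushed (some 1 N per mm) and rises again, so press on it by feel rather than to a height.
- bowl_mouth (a point): Centre of the bowl's mouth, level with the rim's top (78 mm above the bench when unloaded). Axes as the bowl's. The lip keeps the cover from being lowered level: tilt it 10 to 18 degrees, hook side low, hold it about 15 mm towards the clip, bring its low edge to 1 or 2 mm above the rim, slide it under the lip until it stops, then lower the clip side.
- bowl_hook (a point): Inner end of the hook's lip, middle of its underside: 51 mm from the bowl's axis, 10 mm above the rim. The hook, fixed to the bowl, is a rigid dark steel strip 30 mm wide: an upright outside the bowl (inner face 64 mm from the axis) and this flat lip, 4 mm thick, reaching inward over the rim (lip top 14 mm above the rim).
- clip (a joint): Spring clip on the bowl, across from the hook: strip 24 mm wide, hinged 38 mm below the rim, 68 mm from the axis. 0 = sprung in; to 0.2 rad as pushed out. At 0 its nose reaches in to 58.5 mm, underside 5.3 mm above the rim, a steep ramp above, top 18 mm above the rim. The cover's edge pressed on the ramp (up to 10 N there, twice that on the knob) snaps past; its weight alone does not.
- cover: Loose round steel cover, about 160 g (varies), on the bench knob up. Origin: centre of its underside, z up through the knob. From below: a register 108 mm across, 10 mm deep, which goes inside the bowl; a flange 124 mm across, 4 mm thick, which sits on the rim; a black upright cylindrical knob 24 mm across, 28 mm high. 42 mm high in all.
- cover_seat (a point): Point on the cover's axis at the height of the flange's underside, 10 mm above the cover's origin; it meets bowl_mouth when the cover is seated.
- cover_knob_top (a point): Centre of the knob's top, 42 mm above the cover's origin. Grip the knob across its sides.
- thread: Bystander: upright cone of blue thread, 56 mm across, 100 mm high; origin under its centre.
- jar: Bystander: small amber jar, 52 mm across, 60 mm high; origin under its centre.
- tray: Bystander: small open cardboard tray, 100 x 70 x 30 mm; origin under its centre.
There are look-alikes about, which are no part of the job. Of the things that look like the cover, the middle-sized one is meant.

How it is judged:
By the outcome, as a careful person would: the job done as asked, in the order asked, and still so for the second after the job is handed in, with the robot touching nothing.
It also fails if it takes over 54 s, if anything falls off the work surface, if the arm or the gripper's body presses on something with over 40 N, if the wrist force passes 120 N, or if a joint passes its speed limit or range.

## Working session

There is one attempt and no reset: what is moved stays moved. The work goes in short steps, Python scripts to look and compute and a tool call to move; the robot and the scene stay as the last step left them, time stands still between calls to the robot, and variables do not carry over. Pictures are saved under pics/ and viewed, at most 10 in all, crops included, and the job is handed in when it is done.

Besides the shell and the picture viewer there is one more tool, called after "Call:" as a command line: name --argument value ..., lists and objects as JSON in quotes. move_arm: Moves the arm, as the interface text tells. Its arguments: {"type":"object","properties":{"xyz":{"type":"array"},"delta_rot":{"type":"array"},"fingers":{"type":"number"}},"required":["xyz","delta_rot"]}

```bash
mkdir -p pics
cat > h.py <<'E'
import numpy as np, cv2
from workcell import r
def ray(cam,rc,m=None):
    m=m or r.camera_model(cam); R=np.array(m['R']);t=np.array(m['t'])
    f=192/np.tan(np.radians(m['vfov'])/2)
    u=np.array([rc[1]-m['cx'],rc[0]-m['cy']])
    if cam=='wrist':
        n=np.linalg.norm(u)+1e-9; a=n/f; d=np.r_[u/n*np.sin(a),np.cos(a)]
    else: d=np.r_[u/f,1]
    return -R.T@t, R.T@d
def atz(cam,rc,z,m=None):
    c,d=ray(cam,rc,m); return c+d*(z-c[2])/d[2]
def save(n,im,crop=None,s=1):
    if crop: a,b,c,d=crop; im=im[a:b,c:d]
    cv2.imwrite(f'pics/{n}.png',cv2.resize(im[:,:,::-1],None,fx=s,fy=s,interpolation=cv2.INTER_CUBIC))
E
cat > a.py <<'E'
from h import *
np.set_printoptions(precision=3,suppress=True)
a=r.snapshot('scene');b=r.snapshot('top')
save('both',cv2.resize(np.vstack([a,b]),(400,600)) ) if 0 else (save('scene',a,s=1.5),save('top',b,s=1.5))
H={'bowl_mouth':.078,'bowl_hook':.088,'cover_knob_top':.042,'cover':0,'thread':0,'jar':0,'tray':0,'cover_seat':.01}
for cam in('top','scene'):
  for q,z in H.items():
    for o in r.mark_of(cam,q)[:4]:
      print(cam,q,round(o['p'],2),np.round(o['position'],1),atz(cam,o['position'],z)[:2])
print(r.sense())
E
python3 a.py
```

```text
top bowl_mouth 0.77 [215.  143.4] [0.506 0.24 ]
top bowl_hook 0.89 [229.9 158.1] [0.467 0.197]
top cover_knob_top 0.96 [205.8 329.6] [ 0.539 -0.251]
top cover_knob_top 0.59 [207.7 391.3] [ 0.536 -0.414]
top cover_knob_top 0.59 [277.2 340.1] [ 0.351 -0.277]
top cover 0.95 [207.4 382.7] [ 0.54  -0.402]
top cover 0.68 [275.2 330.2] [ 0.353 -0.257]
top cover 0.64 [203.8 319.6] [ 0.548 -0.229]
top jar 0.73 [246.2 230.5] [0.427 0.017]
top tray 0.88 [197.6 237.5] [ 0.562 -0.   ]
top cover_seat 0.9 [207.9 384.1] [ 0.538 -0.403]
top cover_seat 0.81 [279.7 332.6] [ 0.342 -0.262]
top cover_seat 0.66 [205.7 326.4] [ 0.542 -0.246]
top cover_seat 0.21 [216.4 151.6] [0.506 0.237]
scene bowl_mouth 0.76 [248.9 361. ] [0.506 0.22 ]
scene bowl_hook 0.83 [232.7 364.4] [0.474 0.198]
scene cover_knob_top 0.89 [168.1 221.5] [ 0.557 -0.244]
scene cover_knob_top 0.87 [143.6 274.5] [ 0.339 -0.285]
scene cover_knob_top 0.84 [151.  196.7] [ 0.571 -0.373]
scene cover 0.92 [159.9 277.8] [ 0.347 -0.253]
scene cover 0.64 [177.7 222.9] [ 0.547 -0.255]
scene cover 0.53 [157.3 195.4] [ 0.561 -0.409]
scene thread 0.75 [243.8 204.3] [ 0.721 -0.035]
scene jar 0.88 [213.3 317. ] [0.428 0.021]
scene tray 0.56 [234.  265.9] [0.584 0.014]
scene cover_seat 0.93 [178.  224.6] [ 0.551 -0.238]
scene cover_seat 0.81 [153.3 198.7] [ 0.548 -0.411]
scene cover_seat 0.78 [152.7 278.8] [ 0.327 -0.275]
scene cover_seat 0.74 [179.7 222.8] [ 0.56  -0.233]
{'time': 0.9, 'qpos': array([ 1.544,  0.04 ,  0.085,  0.   , -1.616, -0.334]), 'dq': array([-0.001, -0.001,  0.   , -0.   ,  0.001, -0.   ]), 'tau': array([ -0.002, -36.794,  34.744,   6.933,  -0.001,  -0.   ]), 'tool_pos': array([0.212, 0.561, 0.242]), 'eef_rot': array([ 3.141, -0.   , -0.361]), 'force': array([-0.927, -0.158,  0.063]), 'wrist_torque': array([-0.002,  0.014, -0.024]), 'gripper_force': 0.0, 'width': 0.08534902126665185}
```

View pics/top.png

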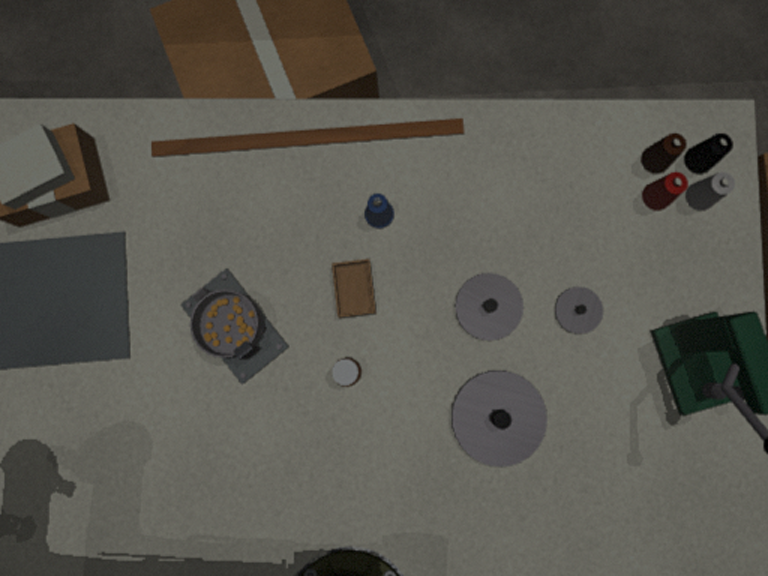

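View pics/scene.png

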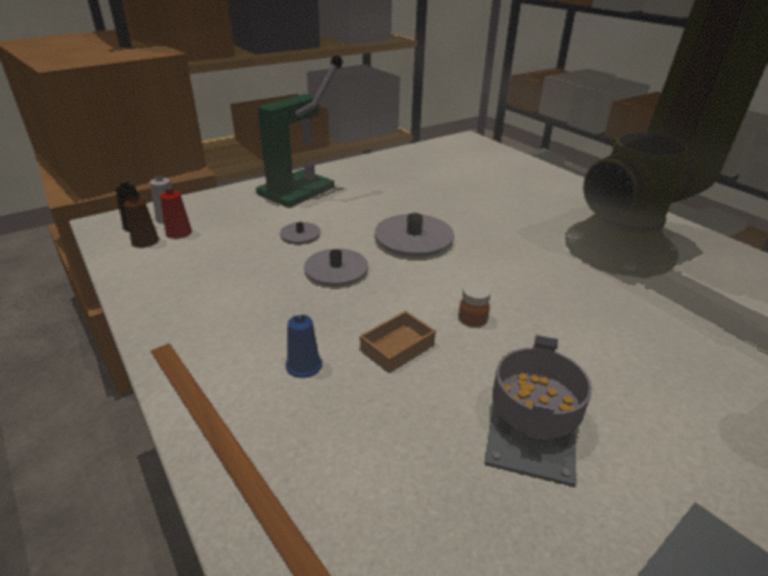

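Run:
```python
from h import *
b=cv2.imread('pics/top.png')
from scipy.optimize import least_squares
for o in r.silhouettes('top','cover'):
    m=o['mask'].astype('uint8'); c=max(cv2.findContours(m,0,1)[0],key=cv2.contourArea)
    P=np.array([atz('top',(y,x),.014)[:2] for x,y in c[:,0]])
    (cx,cy),rad=cv2.minEnclosingCircle(P.astype('float32'))
    print(round(o['p'],2),o['position'],'ctr',cx,cy,'diam',2*rad, 'hull area diam',2*np.sqrt(cv2.contourArea(cv2.convexHull(P.astype('float32')))/np.pi))
```

```text
0.96 [275.7, 334.1] ctr 0.3469603657722473 -0.2608141303062439 diam 0.17380128800868988 hull area diam 0.1696578561029333
0.76 [205.2, 383.7] ctr 0.540935754776001 -0.40710124373435974 diam 0.08630269020795822 hull area diam 0.08395157499220458
0.64 [201.8, 323.8] ctr 0.5451719760894775 -0.24322564899921417 diam 0.12487082928419113 hull area diam 0.1209923380125235
0.62 [191.8, 234.1] ctr 0.5770921111106873 0.00545093696564436 diam 0.11565208435058594 hull area diam 0.09463278585202568
```

Top view shows three cover look-alikes, as (row, col) in native 512x384 pixels. The large one is at (279,333), about 172 mm; the small one at (207,386), about 85 mm. The middle one is at (204,326), about 124 mm, which matches the cover. The bowl is at about (216,152), with its hook toward (233,162). I choose the middle one and check it in a close crop while moving over the bowl.

Run:
```python
from h import *
save('crop',r.snapshot('top'),(165,320,285,420),4)
```

```text
(no output)
```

View pics/crop.png

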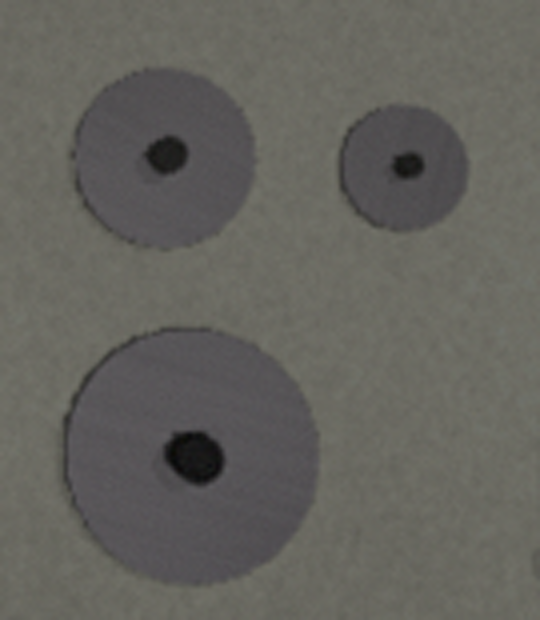

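Call:
move_arm --xyz '[[0.035, 0.019, 0], [0.035, 0.019, 0], [0.035, 0.019, 0], [0.035, 0.019, 0], [0.035, 0.019, 0]]' --delta_rot '[[0, 0, 0], [0, 0, 0], [0, 0, 0], [0, 0, 0], [0, 0, 0]]'

```text
time: 1.42
tool_pos: [0.3428, 0.4092, 0.2425]
eef_rot: [-3.141, -0.0, -0.36]
force: [1.3, 0.4, -0.2]
width: 0.0854
gripper_force: 0.0
```

Call:
move_arm --xyz '[[0.035, 0.019, 0], [0.035, 0.019, 0], [0.035, 0.019, 0], [0.035, 0.019, 0], [0.035, 0.019, 0]]' --delta_rot '[[0, 0, 0], [0, 0, 0], [0, 0, 0], [0, 0, 0], [0, 0, 0]]'

```text
time: 1.83
tool_pos: [0.4731, 0.2584, 0.2427]
eef_rot: [-3.141, -0.0, -0.36]
force: [0.7, 0.9, -0.3]
width: 0.0853
gripper_force: 0.0
```

Call:
move_arm --xyz '[[0, 0, 0], [0, 0, 0], [0, 0, 0], [0, 0, 0], [0, 0, 0]]' --delta_rot '[[0, 0, 0.12], [0, 0, 0.12], [0, 0, 0.12], [0, 0, 0.12], [0, 0, 0.03]]'

```text
time: 2.25
tool_pos: [0.4723, 0.2598, 0.2423]
eef_rot: [-3.142, -0.0, -0.878]
force: [0.3, -0.2, 0.2]
width: 0.0853
gripper_force: 0.0
```

The crop confirms three covers: the middle disc has its knob at crop (155,167), about 185 px wide, against about 255 px (large) and 130 px (small). The choice stands.

Run:
```python
from h import *
np.set_printoptions(precision=4,suppress=True)
m=r.camera_model('wrist'); im=r.snapshot('wrist'); save('w1',im,s=1.5)
print('cam',-np.array(m['R']).T@m['t'])
for q,z in (('bowl_mouth',.078),('bowl_hook',.088),('bowl',.03)):
    for o in r.mark_of('wrist',q)[:2]: print(q,o['p'],o['position'],atz('wrist',o['position'],z,m))
for q in('bowl','clip'):
  for o in r.silhouettes('wrist',q)[:2]: print(q,o['p'],o['position'],o['mask'].sum())
```

```text
cam [0.5165 0.2049 0.3743]
bowl_mouth 0.56 [132.3, 247.0] [0.5075 0.2259 0.078 ]
bowl_hook 0.98 [132.0, 301.6] [0.4677 0.1909 0.088 ]
bowl 0.85 [128.5, 249.0] [0.507  0.2245 0.03  ]
bowl 0.62 [131.1, 247.3] 11748
clip 0.69 [128.9, 184.1] 342
```

View pics/w1.png

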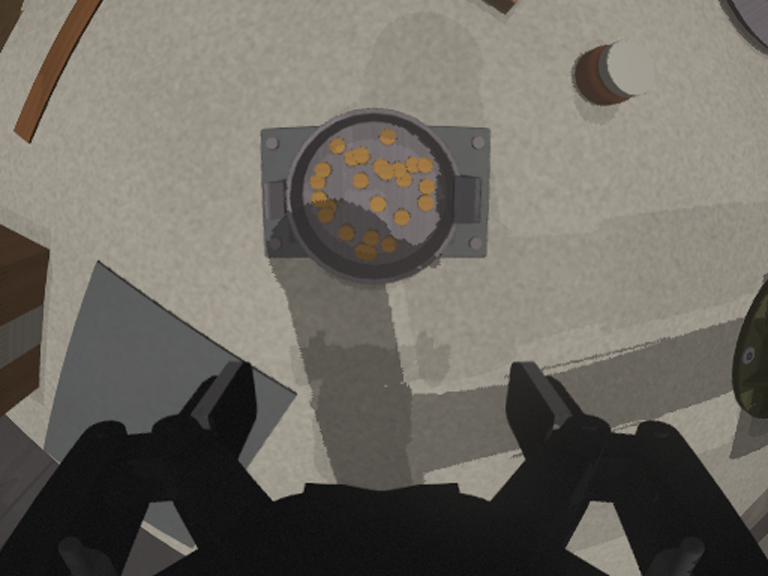

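The wrist view shows the bowl rim spanning 1.5x-cols 287–458, rows 108–283, with the hook on the right (466,198) and the clip on the left (277,200). The plate corners are at (262,128), (490,127), (491,257) and (266,258).

Run:
```python
from h import *
np.set_printoptions(precision=4,suppress=True)
m=r.camera_model('wrist')
g=lambda c,rw,z: atz('wrist',(rw/1.5,c/1.5),z,m)
o=r.silhouettes('wrist','bowl')[0]['mask'].astype('uint8')
C=[g(c,w,.008) for c,w in((262,128),(490,127),(491,257),(266,258))]
for a,b in((0,1),(3,2)): d=C[a]-C[b];print('yaw',np.degrees(np.arctan2(d[1],d[0])),np.linalg.norm(d))
print('platecentre',np.mean(C,0))
t,b_=g(373,108,.078),g(373,283,.078)
print('rim t/b mid',(t+b_)/2,np.linalg.norm(t-b_))
l,rr=g(287,195,.078),g(458,195,.078); print('l/r',(l+rr)/2,np.linalg.norm(l-rr))
gray=cv2.cvtColor(cv2.imread('pics/w1.png'),6)
s=r.sense(); R=lambda y:0
tp=s['tool_pos'];y=s['eef_rot'][2];tx=np.array([np.cos(y),np.sin(y)]);ty=np.array([np.sin(y),-np.cos(y)])
d=np.array([.545,-.243])-tp[:2];print('to cover tool xy',d@tx,d@ty)
```

```text
yaw 40.2508726040253 0.18767831745759792
yaw 40.37246438914413 0.19262554839849946
platecentre [0.5053 0.2232 0.008 ]
rim t/b mid [0.5071 0.2245 0.078 ] 0.11832425876013901
l/r [0.5087 0.2234 0.078 ] 0.11433698706953785
to cover tool xy 0.4314597532492678 0.2687655615094646
```

Call:
move_arm --xyz '[[0.033, 0.0207, 0], [0.033, 0.0207, 0], [0.033, 0.0207, 0], [0.033, 0.0207, 0], [0.033, 0.0207, 0]]' --delta_rot '[[0, 0, 0], [0, 0, 0], [0, 0, 0], [0, 0, 0], [0, 0, 0]]'

```text
time: 3.02
tool_pos: [0.4992, 0.0656, 0.2426]
eef_rot: [-3.141, -0.0, -0.869]
force: [0.5, 0.1, 0.5]
width: 0.0854
gripper_force: 0.0
```

Call:
move_arm --xyz '[[0.033, 0.0225, 0], [0.033, 0.0225, 0], [0.033, 0.0225, 0], [0.033, 0.0225, 0], [0.033, 0.0225, 0]]' --delta_rot '[[0, 0, 0], [0, 0, 0], [0, 0, 0], [0, 0, 0], [0, 0, -0.01]]'

```text
time: 3.43
tool_pos: [0.5194, -0.1335, 0.2427]
eef_rot: [-3.141, -0.001, -0.86]
force: [1.0, 0.6, 0.4]
width: 0.0854
gripper_force: 0.0
```

Call:
move_arm --xyz '[[0.02, 0.0225, 0], [0.02, 0.0225, 0], [0, 0, 0.03], [0, 0, 0.03], [0, 0, 0]]' --delta_rot '[[0, 0, 0], [0, 0, 0], [0, 0, 0], [0, 0, 0], [0, 0, 0]]'

```text
time: 3.85
tool_pos: [0.5088, -0.1908, 0.1755]
eef_rot: [3.136, 0.009, -0.862]
force: [0.5, 1.2, -2.1]
width: 0.0854
gripper_force: 0.0
```

Run:
```python
from h import *
np.set_printoptions(precision=4,suppress=True)
m=r.camera_model('wrist'); im=r.snapshot('wrist'); save('w2',im,s=1.5)
s=r.sense();tp=s['tool_pos'];y=s['eef_rot'][2];tx=np.array([np.cos(y),np.sin(y)]);ty=np.array([np.sin(y),-np.cos(y)])
print(tp,s['eef_rot'])
def rep(n,p): d=p[:2]-tp[:2];print(n,p,'tool',d@tx,d@ty)
for q,z in (('cover_knob_top',.042),('cover_seat',.01),('cover',0)):
    for o in r.mark_of('wrist',q)[:3]: print(o['p'],o['position']);rep(q,atz('wrist',o['position'],z,m))
for o in r.silhouettes('wrist','cover')[:3]:
    c=max(cv2.findContours(o['mask'].astype('uint8'),0,1)[0],key=cv2.contourArea)
    P=np.array([atz('wrist',(v,u),.014,m)[:2] for u,v in c[:,0]])
    e=cv2.minEnclosingCircle(P.astype('float32')); print(o['p'],2*e[1]); rep('circ',np.array(e[0]))
```

```text
[ 0.5098 -0.1911  0.1792] [ 3.1373  0.0048 -0.8609]
0.83 [237.8, 417.3]
cover_knob_top [ 0.3323 -0.2653  0.042 ] tool -0.059442668812107795 0.18299260055247643
0.69 [111.5, 258.2]
cover_knob_top [ 0.5487 -0.2464  0.042 ] tool 0.06731240476034982 0.006543923212492965
0.95 [9.1, 363.1]
cover_seat [ 0.5401 -0.4052  0.01  ] tool 0.18212694669741072 0.11657140857476565
0.66 [111.6, 256.9]
cover_seat [ 0.5489 -0.2456  0.01  ] tool 0.06680632066377169 0.005930865743941036
0.65 [225.0, 396.2]
cover_seat [ 0.3436 -0.2593  0.01  ] tool -0.056610294960343595 0.17045963983039555
0.83 [218.7, 395.3]
cover [ 0.344  -0.2642  0.    ] tool -0.05257686730322268 0.1734040267492225
0.8 [10.2, 359.3]
cover [ 0.5417 -0.4061  0.    ] tool 0.1838606579501138 0.11594032465776738
0.58 [114.3, 257.3]
cover [ 0.5465 -0.2438  0.    ] tool 0.06388908060312477 0.006503647146810356
0.93 0.17432214319705963
circ [ 0.3436 -0.2633] tool -0.053536343426416104 0.17311150311132248
0.71 0.12452530115842819
circ [ 0.5471 -0.2462] tool 0.0660429861821378 0.007671447738317497
0.62 0.08645043522119522
circ [ 0.5424 -0.4076] tool 0.1854524216304201 0.11637129952254312
```

View pics/w2.png

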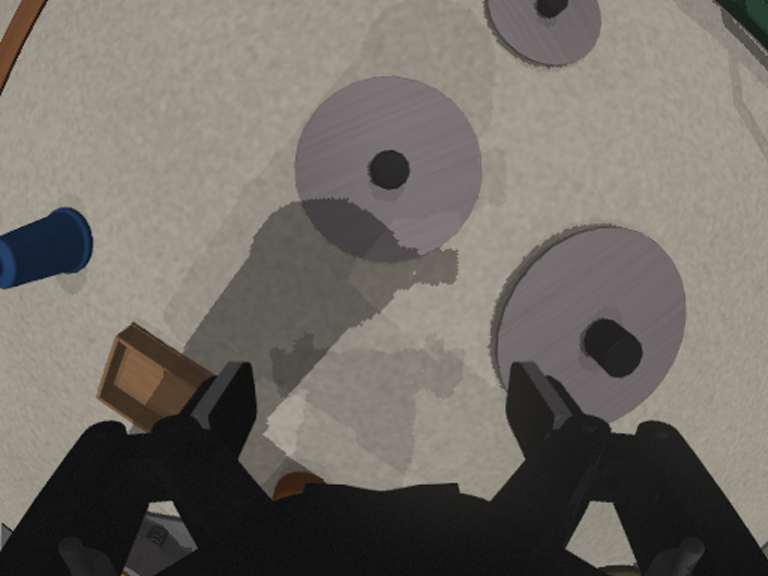

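The wrist view shows the middle disc at 1.5x (389,170) with the knob at its centre. It measures 124.5 mm, and its position agrees with the top view to within 3 mm.

Call:
move_arm --xyz '[[0.033, 0.0035, 0], [0.033, 0.0035, 0], [0, 0, 0.035], [0, 0, 0.035], [0, 0, 0.03]]' --delta_rot '[[0, 0, 0], [0, 0, 0], [0, 0, 0], [0, 0, 0], [0, 0, 0]]'

```text
time: 4.52
tool_pos: [0.5503, -0.2459, 0.0822]
eef_rot: [-3.14, -0.001, -0.861]
force: [-1.0, 0.2, -1.2]
width: 0.0853
gripper_force: 0.0
```

Call:
move_arm --xyz '[[0, 0, 0], [0, 0, 0], [0, 0, 0]]' --delta_rot '[[0, 0, 0], [0, 0, 0], [0, 0, 0]]'

```text
time: 4.77
tool_pos: [0.5509, -0.2462, 0.086]
eef_rot: [-3.14, -0.004, -0.86]
force: [0.9, -0.3, 1.1]
width: 0.0854
gripper_force: 0.0
```

Run:
```python
from h import *
m=r.camera_model('wrist'); im=r.snapshot('wrist')
s=r.sense();tp=s['tool_pos'];y=s['eef_rot'][2];tx=np.array([np.cos(y),np.sin(y)]);ty=np.array([np.sin(y),-np.cos(y)])
print(tp,s['eef_rot'])
d=np.array([.548,-.2463])-tp[:2];print('tool',d@tx,d@ty)
for o in r.mark_of('wrist','cover_knob_top')[:3]:
  p=atz('wrist',o['position'],.042,m);d=p[:2]-tp[:2];print(o['p'],o['position'],p,d@tx,d@ty)
```

```text
[ 0.55116782 -0.24620194  0.08646091] [-3.13886395 -0.00502268 -0.85996585]
tool -0.001992572483181478 0.0024646157034204468
0.93 [224.2, 257.2] [ 0.54823597 -0.24817231  0.042     ] -0.00041973450488308337 0.0035074110452115053
0.7 [51.7, 418.6] [ 0.54451796 -0.4042604   0.042     ] 0.11544111899614644 0.10816675162353748
```

Call:
move_arm --xyz '[[-0.001, 0.003, 0.02], [0, 0, 0.02], [0, 0, 0.0165], [0, 0, 0], [0, 0, 0]]' --delta_rot '[[0, 0, 0.008], [0, 0, 0], [0, 0, 0], [0, 0, 0], [0, 0, 0]]'

```text
time: 5.28
tool_pos: [0.5468, -0.2472, 0.0273]
eef_rot: [-3.141, -0.001, -0.868]
force: [0.4, 0.3, 0.1]
width: 0.0853
gripper_force: 0.0
```

Call:
move_arm --xyz '[[0, 0, 0], [0, 0, 0], [0, 0, 0], [0, 0, 0], [0, 0, 0]]' --delta_rot '[[0, 0, 0], [0, 0, 0], [0, 0, 0], [0, 0, 0], [0, 0, 0]]' --fingers 0

```text
time: 5.7
tool_pos: [0.5467, -0.247, 0.0265]
eef_rot: [-3.141, -0.001, -0.869]
force: [1.5, 0.9, 1.4]
width: 0.0257
gripper_force: 0.5
```

Call:
move_arm --xyz '[[0, 0, 0], [0, 0, 0], [0, 0, 0], [0, 0, 0], [0, 0, 0]]' --delta_rot '[[0, 0, 0], [0, 0, 0], [0, 0, 0], [0, 0, 0], [0, 0, 0]]'

```text
time: 6.12
tool_pos: [0.5468, -0.2471, 0.0268]
eef_rot: [-3.141, -0.001, -0.869]
force: [0.0, 0.4, 5.5]
width: 0.0224
gripper_force: 59.2
```

Call:
move_arm --xyz '[[0, 0, -0.03], [0, 0, -0.04], [0, 0, -0.04], [0, 0, -0.04], [0, 0, -0.03]]' --delta_rot '[[0, 0, 0], [0, 0, 0], [0, 0, 0], [0, 0, 0], [0, 0, 0]]'

```text
time: 6.53
tool_pos: [0.5462, -0.2472, 0.2089]
eef_rot: [-3.141, -0.002, -0.869]
force: [1.6, 0.0, -0.0]
width: 0.0222
gripper_force: 58.9
```

Run:
```python
from h import *
m=r.camera_model('wrist'); im=r.snapshot('wrist')
save('w3',im,s=1.5); print(r.sense())
```

```text
{'time': 6.5833, 'qpos': array([-0.09075926,  0.03340421,  0.02816315,  0.00354176, -1.55537864,
        0.79265376]), 'dq': array([-0.00177703, -0.01060254, -0.04765398,  0.01256715,  0.12061795,
       -0.00076288]), 'tau': array([ 1.06120348e+00, -2.00586265e+01,  1.99936545e+01,  2.88367040e+00,
       -1.47289708e-01,  1.18450657e-05]), 'tool_pos': array([ 0.54791334, -0.24837016,  0.21560244]), 'eef_rot': array([-3.13697151, -0.00973408, -0.86888773]), 'force': array([-1.12192973, -0.48980629,  6.10871111]), 'wrist_torque': array([-0.09448621,  0.0613477 ,  0.02468599]), 'gripper_force': 58.91023278236389, 'width': 0.022461665083767905}
```

View pics/w3.png

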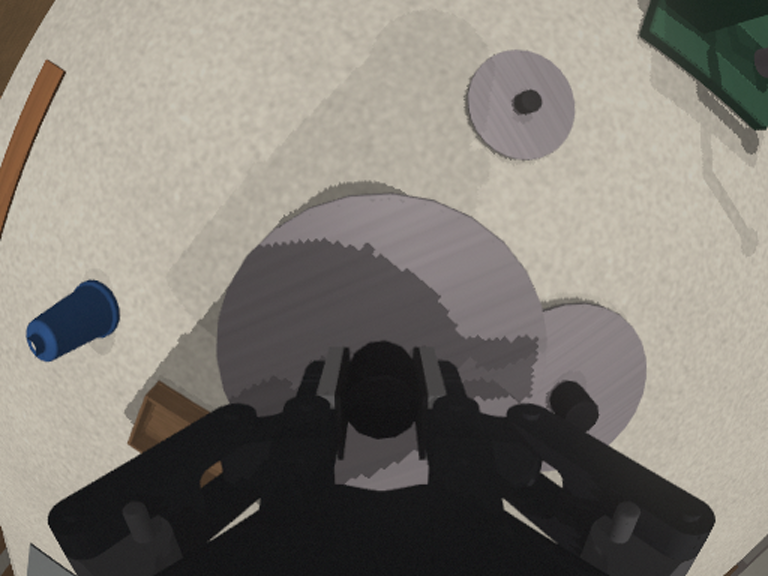

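The cover is held upright and centred between the jaws, with the knob at 1.5x (380,390). I carry it to the bowl.

Call:
move_arm --xyz '[[-0.03, -0.0225, 0], [-0.032, -0.024, 0], [-0.032, -0.024, 0], [-0.032, -0.024, 0], [-0.032, -0.024, 0]]' --delta_rot '[[0, 0, 0], [0, 0, 0], [0, 0, 0], [0, 0, 0], [0, 0, 0]]'

```text
time: 7.0
tool_pos: [0.5338, -0.0482, 0.2045]
eef_rot: [3.14, 0.001, -0.869]
force: [1.2, 0.4, -1.7]
width: 0.0224
gripper_force: 59.0
```

Call:
move_arm --xyz '[[-0.032, -0.024, 0], [-0.032, -0.024, 0], [-0.032, -0.024, 0], [-0.032, -0.024, 0], [-0.032, -0.024, 0]]' --delta_rot '[[0, 0, 0], [0, 0, 0], [0, 0, 0], [0, 0, 0], [0, 0, 0]]'

```text
time: 7.42
tool_pos: [0.5221, 0.1517, 0.2046]
eef_rot: [3.14, 0.001, -0.869]
force: [1.9, 0.5, -1.2]
width: 0.0224
gripper_force: 59.0
```

Call:
move_arm --xyz '[[-0.032, -0.024, 0], [-0.032, -0.024, 0], [0, 0, 0], [0, 0, 0], [0, 0, 0]]' --delta_rot '[[0, 0, 0], [0, 0, 0], [0, 0, 0], [0, 0, 0], [0, 0, 0]]'

```text
time: 7.83
tool_pos: [0.518, 0.2295, 0.2046]
eef_rot: [3.139, -0.0, -0.868]
force: [-0.1, -0.7, -1.9]
width: 0.0221
gripper_force: 59.2
```

Call:
move_arm --xyz '[[-0.002, 0, 0.03], [-0.002, 0, 0.03], [0, 0, 0], [0, 0, 0], [0, 0, 0]]' --delta_rot '[[0, 0, 0], [0, 0, 0], [0.122, 0, 0], [0.122, 0, 0], [0, 0, 0]]'

```text
time: 8.25
tool_pos: [0.513, 0.2283, 0.1415]
eef_rot: [-2.898, 0.0, -0.871]
force: [0.1, -0.1, -0.9]
width: 0.0223
gripper_force: 59.4
```

Call:
move_arm --xyz '[[0, 0, 0], [0, 0, 0], [0, 0, 0]]' --delta_rot '[[0, 0, 0], [0, 0, 0], [0, 0, 0]]'

```text
time: 8.5
tool_pos: [0.5167, 0.2327, 0.1471]
eef_rot: [-2.897, -0.0, -0.87]
force: [-0.3, 0.3, -1.1]
width: 0.0222
gripper_force: 59.4
```

```bash
cat > st.py <<'E'
from h import *
from scipy.spatial.transform import Rotation as Ro
np.set_printoptions(precision=4,suppress=True)
def st():
    s=r.sense(); R=Ro.from_euler('xyz',s['eef_rot']).as_matrix(); b=np.array([.763,.646,0]); by=np.array([-.646,.763,0])
    seat=s['tool_pos']+R@[.001,0,.0168]-[.507,.2245,.078]
    th=np.arcsin(R[2,1]*-1)
    X,Y,Z=seat@b,seat@by,seat[2]; c,sn=np.cos(th),np.sin(th)
    print('t',s['time'],'tilt deg',np.degrees(th),'yaw',s['eef_rot'],'seat XYZ',X,Y,Z,'hook edge bottom',X-.062*c,Z-.062*sn,'clip edge bot',X+.062*c,Z+.062*sn,'F',s['force'],'Fb',s['force']@b,'w',s['width'])
if __name__=='__main__': st()
E
python3 st.py
python3 - <<'E'
from h import *
a=r.snapshot('scene');w=r.snapshot('wrist')
save('w4',np.hstack([a[100:300,250:450],w[60:260,150:350]]),s=2)
E
```

```text
t 8.5 tilt deg 14.032900582574797 yaw [-2.8967 -0.0001 -0.8698] seat XYZ 0.016715784300832738 -0.0010355874318292233 0.052777404721190205 hook edge bottom -0.043433927942061336 0.03774370533956633 clip edge bot 0.07686549654372682 0.06781110410281409 F [-0.2877  0.2744 -1.1023] Fb -0.042273393778779235 w 0.022244973083818183
```

View pics/w4.png

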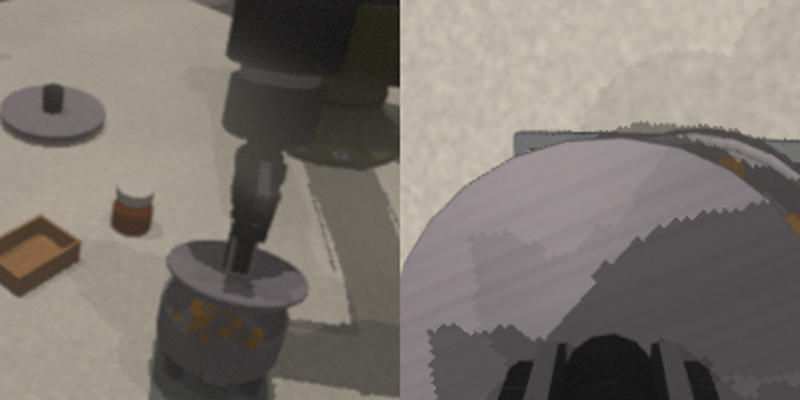

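Call:
move_arm --xyz '[[-0.001, 0.0024, 0.0097], [0, 0.0019, 0.0078], [0, 0.0012, 0.0049], [0, 0.0007, 0.0029], [0, 0, 0]]' --delta_rot '[[0, 0, 0], [0, 0, 0], [0, 0, 0], [0, 0, 0], [0, 0, 0]]'

```text
time: 9.02
tool_pos: [0.5147, 0.2333, 0.1181]
eef_rot: [-2.9, -0.0, -0.869]
force: [0.3, -0.9, -0.9]
width: 0.0222
gripper_force: 59.4
```

Call:
move_arm --xyz '[[0, 0, 0], [0, 0, 0], [0, 0, 0]]' --delta_rot '[[0, 0, 0], [0, 0, 0], [0, 0, 0]]'

```text
time: 9.27
tool_pos: [0.5154, 0.2337, 0.1203]
eef_rot: [-2.897, -0.0, -0.869]
force: [-0.3, -0.4, -1.6]
width: 0.0221
gripper_force: 59.4
```

```bash
python3 st.py
```

```text
t 9.2667 tilt deg 14.022020766696633 yaw [-2.8969 -0.0002 -0.8687] seat XYZ 0.016426871300347222 0.0005710008862745425 0.025985500898743172 hook edge bottom -0.04372569458636503 0.010963223533285492 clip edge bot 0.07657943718705948 0.04100777826420085 F [-0.2554 -0.4272 -1.6335] Fb -0.4708705483683275 w 0.0221247062785231
```

Call:
move_arm --xyz '[[0, 0.001, 0.0039], [0, 0.0007, 0.0029], [0, 0.0005, 0.0021], [0, 0, 0], [0, 0, 0]]' --delta_rot '[[0, 0, 0], [0, 0, 0], [0, 0, 0], [0, 0, 0], [0, 0, 0]]'

```text
time: 9.68
tool_pos: [0.5154, 0.2336, 0.1108]
eef_rot: [-2.897, -0.0, -0.869]
force: [-0.8, 0.1, 1.9]
width: 0.0221
gripper_force: 59.4
```

```bash
python3 st.py
python3 - <<'E'
from h import *
a=r.snapshot('scene')
save('s5',a[130:300,290:440],s=3.5)
E
```

```text
t 9.6833 tilt deg 13.997416420520711 yaw [-2.8973 -0.0002 -0.8688] seat XYZ 0.01629977464537788 0.000527805943576872 0.016543415673956938 hook edge bottom -0.04385923666411139 0.0015469708197675663 clip edge bot 0.07645878595486715 0.03153986052814631 F [-0.8159  0.0564  1.8871] Fb -0.5860880371366072 w 0.022101874683301995
```

View pics/s5.png

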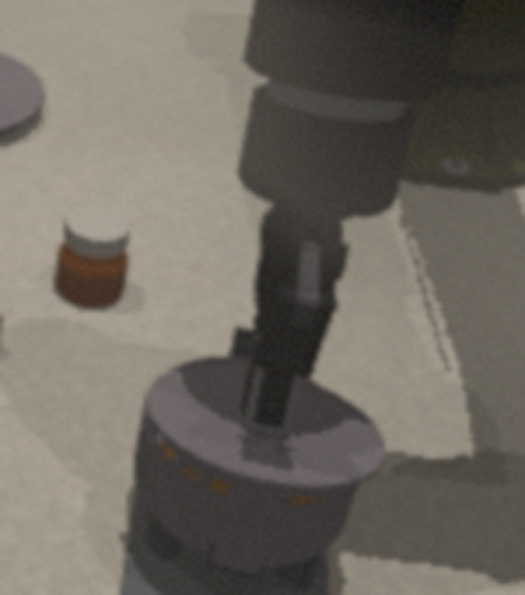

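The scene view shows the cover's near (clip) side raised, with its right edge at crop (380,450) lower than its left at (150,400). I check this against the projection of the expected pose.

Run:
```python
from h import *
from scipy.spatial.transform import Rotation as Ro
m=r.camera_model('scene');R=np.array(m['R']);t=np.array(m['t']);f=192/np.tan(np.radians(m['vfov'])/2)
pr=lambda X:(lambda c:np.array([c[0]/c[2]*f+m['cx'],c[1]/c[2]*f+m['cy']]))(R@X+t)
s=r.sense();Rt=Ro.from_euler('xyz',s['eef_rot']).as_matrix()
a=np.linspace(0,2*np.pi,73)
a8=r.snapshot('scene').copy()
def poly(P,col): cv2.polylines(im,[np.int32([(pr(p)-[290,130])*4 for p in P])],True,col,1)
im=cv2.resize(a8[130:280,290:440],None,fx=4,fy=4,interpolation=cv2.INTER_CUBIC)
poly([s['tool_pos']+Rt@[.062*np.cos(x),.062*np.sin(x),.0128] for x in a],(255,0,0))
poly([np.array([.507+.06*np.cos(x),.2245+.06*np.sin(x),.078]) for x in a],(0,255,0))
b=np.array([.763,.646,0]);n=np.array([-.646,.763,0]);c=np.array([.507,.2245,.088])
poly([c-b*.051+n*.015,c-b*.051-n*.015,c-b*.064-n*.015,c-b*.064+n*.015],(0,0,255))
save('s6',im)
```

```text
(no output)
```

View pics/s6.png

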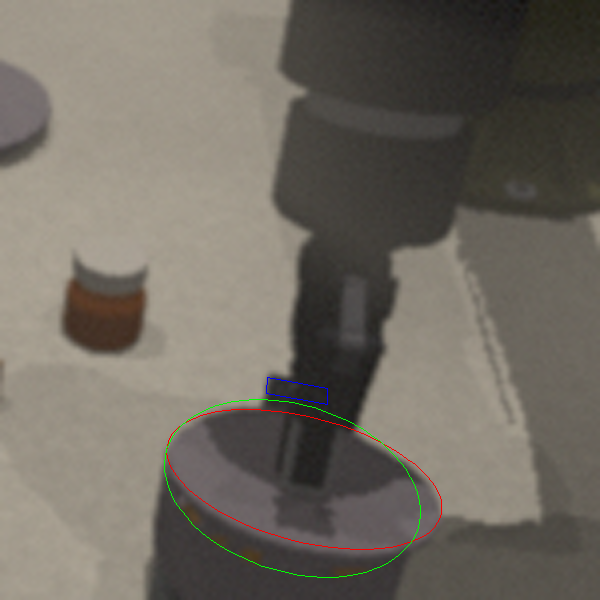

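The overlay fits: the cover (red), bowl rim (green) and hook (blue) all lie where expected. I slide the cover under the lip.

Call:
move_arm --xyz '[[0, 0.0039, -0.001], [0, 0.0039, -0.001], [0, 0.0029, -0.0007], [0, 0.0019, -0.0005], [0, 0, 0]]' --delta_rot '[[0, 0, 0], [0, 0, 0], [0, 0, 0], [0, 0, 0], [0, 0, 0]]'

```text
time: 10.2
tool_pos: [0.505, 0.2249, 0.1106]
eef_rot: [-2.898, 0.0, -0.869]
force: [0.3, -0.4, -1.7]
width: 0.0224
gripper_force: 59.2
```

```bash
python3 st.py
```

```text
t 10.2 tilt deg 13.98245971704671 yaw [-2.8976  0.     -0.8689] seat XYZ 0.0027551097852624743 0.0005877746219536289 0.01633442108768879 hook edge bottom -0.057407814202214295 0.001353680876434447 clip edge bot 0.06291803377273925 0.03131516129894313 F [ 0.3435 -0.3719 -1.712 ] Fb 0.021860532438720073 w 0.022420709529463335
```

Call:
move_arm --xyz '[[0, 0.0015, -0.0004], [0, 0.0015, -0.0004], [0, 0.001, -0.0003], [0, 0, 0], [0, 0, 0]]' --delta_rot '[[0, 0, 0], [0, 0, 0], [0, 0, 0], [0, 0, 0], [0, 0, 0]]'

```text
time: 10.62
tool_pos: [0.5022, 0.2225, 0.1108]
eef_rot: [-2.898, -0.0, -0.869]
force: [0.8, 0.3, -0.9]
width: 0.0224
gripper_force: 59.2
```

Call:
move_arm --xyz '[[0, 0.001, -0.0002], [0, 0, 0], [0, 0, 0]]' --delta_rot '[[0, 0, 0], [0, 0, 0], [0, 0, 0]]'

```text
time: 10.87
tool_pos: [0.5016, 0.2219, 0.1109]
eef_rot: [-2.897, -0.0, -0.869]
force: [2.0, 0.0, -1.3]
width: 0.0221
gripper_force: 59.2
```

```bash
python3 st.py
```

```text
t 10.8667 tilt deg 14.012036323947463 yaw [-2.897  -0.0003 -0.8688] seat XYZ -0.0017345651668599633 0.0004979003590563067 0.016628274744294153 hook edge bottom -0.06188974794331555 0.001616479877216432 clip edge bot 0.058420617609595625 0.03164006961137188 F [ 1.9826  0.037  -1.3071] Fb 1.5365873761170568 w 0.022076149059044422
```

Call:
move_arm --xyz '[[0, 0.0008, -0.0002], [0, 0.0008, -0.0002], [0, 0, 0], [0, 0, 0]]' --delta_rot '[[0, 0, 0], [0, 0, 0], [0, 0, 0], [0, 0, 0]]'

```text
time: 11.2
tool_pos: [0.5011, 0.2216, 0.1115]
eef_rot: [-2.894, -0.0, -0.869]
force: [6.7, 2.4, -3.4]
width: 0.0221
gripper_force: 58.9
```

```bash
python3 st.py
```

```text
t 11.2 tilt deg 14.184481280106677 yaw [-2.894  -0.0002 -0.8686] seat XYZ -0.002257811067871121 0.0006287322619766996 0.017221959642694837 hook edge bottom -0.06236753997189188 0.002029182046575954 clip edge bot 0.05785191783614963 0.03241473723881372 F [ 6.6733  2.3519 -3.3572] Fb 6.611052433505087 w 0.022072381370183837
```

Run:
```python
import numpy as np
# plane coords: h (toward hook), d(down); tool y',z'
def tcp(th,z0):
    c,s=np.cos(th),np.sin(th); X=-.062+.062*c+.0003; Z=.062*s+z0
    return np.array([-(X-.0168*s), -(Z+.0168*c)])
ths=np.radians([14,11.7,9.4,7.0,4.7,2.35,0]); z0=[.0005]*7
p=np.array([.0033+.0168*np.sin(ths[0]),-(.0165+.0168*np.cos(ths[0]))]) # commanded now approx
for i in range(1,7):
    q=tcp(ths[i],z0[i]);d=q-p;c,s=np.cos(ths[i-1]),np.sin(ths[i-1])
    print(np.degrees(ths[i]),'y',round(d@[c,s],5),'z',round(d@[-s,c],5),'rot',round(ths[i]-ths[i-1],4)); p=q
```

```text
11.7 y -0.00209 z 0.0039 rot -0.0401
9.4 y -0.00062 z 0.0025 rot -0.0401
7.0 y -0.00065 z 0.00261 rot -0.0419
4.7 y -0.00062 z 0.0025 rot -0.0401
2.35 y -0.00064 z 0.00256 rot -0.041
0.0 y -0.00064 z 0.00256 rot -0.041
```

Call:
move_arm --xyz '[[0, -0.0021, 0.0039], [0, -0.0006, 0.0025], [0, -0.0006, 0.0026], [0, 0, 0], [0, 0, 0]]' --delta_rot '[[-0.04, 0, 0], [-0.04, 0, 0], [-0.042, 0, 0], [0, 0, 0], [0, 0, 0]]'

```text
time: 11.62
tool_pos: [0.5048, 0.2239, 0.1027]
eef_rot: [-3.02, -0.001, -0.869]
force: [5.0, -1.9, -1.3]
width: 0.0225
gripper_force: 59.7
```

```bash
python3 st.py
```

```text
t 11.6167 tilt deg 6.990139175516845 yaw [-3.0196 -0.0014 -0.8692] seat XYZ -7.454356386426277e-06 -0.00011351376257386595 0.007984968233590559 hook edge bottom -0.061546615246164234 0.00043965995744700125 clip edge bot 0.061531706533391385 0.015530276509734115 F [ 4.954  -1.8609 -1.3067] Fb 2.577742519222029 w 0.022527537502125567
```

Call:
move_arm --xyz '[[0.001, -0.0005, 0], [0, -0.0006, 0.0025], [0, 0, 0], [0, 0, 0]]' --delta_rot '[[0, 0, 0], [-0.04, 0, 0], [0, 0, 0], [0, 0, 0]]'

```text
time: 11.95
tool_pos: [0.5058, 0.2241, 0.1003]
eef_rot: [-3.059, -0.0, -0.869]
force: [1.2, -2.0, 0.0]
width: 0.0223
gripper_force: 59.9
```

```bash
python3 st.py
```

```text
t 11.95 tilt deg 4.712794403640928 yaw [-3.0593 -0.0003 -0.869 ] seat XYZ 0.00020475406490817863 -0.0005470980018423838 0.005595478163737552 hook edge bottom -0.061585627948624246 0.0005014924333168894 clip edge bot 0.0619951360784406 0.010689463894158216 F [ 1.1526 -2.0008  0.0299] Fb -0.4130488924932777 w 0.02234448432416198
```

Call:
move_arm --xyz '[[0.0006, -0.0003, 0.0013], [0, -0.0003, 0.0013], [0, 0, 0], [0, 0, 0]]' --delta_rot '[[-0.02, 0, 0], [-0.021, 0, 0], [0, 0, 0], [0, 0, 0]]'

```text
time: 12.28
tool_pos: [0.5066, 0.2243, 0.0978]
eef_rot: [-3.101, -0.0, -0.869]
force: [-1.7, -1.7, 2.7]
width: 0.0221
gripper_force: 60.2
```

```bash
python3 st.py
```

```text
t 12.2833 tilt deg 2.3085521268692464 yaw [-3.1013 -0.     -0.8687] seat XYZ 0.00027027445781212657 -0.0009183792768074214 0.002973834659502808 hook edge bottom -0.06167940595785976 0.00047641671367979225 clip edge bot 0.06221995487348402 0.0054712526053258236 F [-1.6676 -1.7112  2.7452] Fb -2.3778005149074035 w 0.022137068177542067
```

Call:
move_arm --xyz '[[0, -0.0003, 0.0013], [0, -0.0003, 0.0013], [0, 0, 0.003], [0, 0, 0], [0, 0, 0]]' --delta_rot '[[-0.02, 0, 0], [-0.021, 0, 0], [0, 0, 0], [0, 0, 0], [0, 0, 0]]'

```text
time: 12.7
tool_pos: [0.5077, 0.2249, 0.0934]
eef_rot: [-3.141, -0.001, -0.868]
force: [-4.8, -3.4, 8.3]
width: 0.022
gripper_force: 61.4
```

```bash
python3 st.py
```

```text
t 12.7 tilt deg 0.03205728566293166 yaw [-3.141  -0.0006 -0.8684] seat XYZ 0.0007797252280696514 -0.0011154246243223677 -0.001402828826016514 hook edge bottom -0.06122026506750302 -0.0014375181456189943 clip edge bot 0.06277971552364232 -0.0013681395064140335 F [-4.7532 -3.3936  8.3461] Fb -5.818914341641423 w 0.022020607430572662
```

Call:
move_arm --xyz '[[0, 0.0004, 0.002], [0, 0, 0.002], [0, 0, 0], [0, 0, 0]]' --delta_rot '[[0, 0, 0], [0, 0, 0], [0, 0, 0], [0, 0, 0]]'

```text
time: 13.03
tool_pos: [0.508, 0.2251, 0.0906]
eef_rot: [-3.138, -0.001, -0.868]
force: [-3.4, -2.2, 11.1]
width: 0.0222
gripper_force: 61.6
```

Call:
move_arm --xyz '[[0, 0, 0.002], [0, 0, 0.002], [0, 0, 0], [0, 0, 0]]' --delta_rot '[[-0.01, 0, 0], [-0.01, 0, 0], [0, 0, 0], [0, 0, 0]]'

```text
time: 13.37
tool_pos: [0.5079, 0.2251, 0.0857]
eef_rot: [3.124, -0.001, -0.868]
force: [-1.4, -0.2, 7.8]
width: 0.0223
gripper_force: 86.7
```

```bash
python3 st.py
```

```text
t 13.3667 tilt deg -1.0173392618950456 yaw [ 3.1238 -0.0008 -0.8683] seat XYZ 0.0007871945735823415 -0.0011533151258775575 -0.009067450495537241 hook edge bottom -0.06120303222994113 -0.00796664131692345 clip edge bot 0.06277742137710582 -0.010168259674151033 F [-1.4219 -0.1568  7.8055] Fb -1.1861845210990287 w 0.022322223430044023
```

Call:
move_arm --xyz '[[0, 0, -0.003], [0, 0, -0.003], [0, 0, -0.002], [0, 0, 0], [0, 0, 0]]' --delta_rot '[[0.01, 0, 0], [0.01, 0, 0], [0, 0, 0], [0, 0, 0], [0, 0, 0]]'

```text
time: 13.78
tool_pos: [0.507, 0.2247, 0.0919]
eef_rot: [3.141, 0.0, -0.869]
force: [1.9, 1.1, 1.7]
width: 0.0221
gripper_force: 84.3
```

```bash
python3 st.py
```

```text
t 13.7833 tilt deg -0.008019435010694409 yaw [ 3.1415  0.0001 -0.8687] seat XYZ 0.00011016056487074003 -0.0008621221985774662 -0.002879573218848963 hook edge bottom -0.061889838827828295 -0.002870895355081945 clip edge bot 0.06211015995756977 -0.0028882510826159814 F [1.883  1.1087 1.6946] Fb 2.1528991083929085 w 0.022091417683144023
```

Call:
move_arm --xyz '[[0, 0, 0], [0, 0, 0], [0, 0, 0], [0, 0, 0], [0, 0, 0]]' --delta_rot '[[0, 0, 0], [0, 0, 0], [0, 0, 0], [0, 0, 0], [0, 0, 0]]' --fingers 0.6

```text
time: 14.2
tool_pos: [0.5067, 0.2244, 0.0917]
eef_rot: [3.141, 0.0, -0.869]
force: [0.2, 0.1, 0.3]
width: 0.0513
gripper_force: 0.0
```

Call:
move_arm --xyz '[[0, 0, -0.01], [0, 0, -0.02], [0, 0, -0.03], [0, 0, -0.03], [0, 0, 0]]' --delta_rot '[[0, 0, 0], [0, 0, 0], [0, 0, 0], [0, 0, 0], [0, 0, 0]]'

```text
time: 14.62
tool_pos: [0.5094, 0.2252, 0.1905]
eef_rot: [-3.131, -0.003, -0.869]
force: [-0.4, -0.8, 1.6]
width: 0.0514
gripper_force: 0.0
```

Call:
move_arm --xyz '[[-0.035, 0, -0.01], [-0.035, 0, 0], [0, 0, 0], [0, 0, 0], [0, 0, 0]]' --delta_rot '[[0, 0, 0], [0, 0, 0], [0, 0, 0], [0, 0, 0], [0, 0, 0]]'

```text
time: 15.03
tool_pos: [0.4617, 0.278, 0.1926]
eef_rot: [-3.141, -0.0, -0.868]
force: [-0.4, 1.0, -0.5]
width: 0.0513
gripper_force: 0.0
```

Run:
```python
from h import *
a=r.snapshot('scene')[130:330,290:440];w=r.snapshot('wrist')[20:220,150:350]
save('w7',np.hstack([a,w]),s=2.2)
m=r.camera_model('wrist'); s=r.sense(); print(s['time'],s['tool_pos'],s['force'],s['width'])
for c in('wrist','scene'):
  for q,z in(('cover_knob_top',.11),('cover_seat',.078),('bowl_mouth',.078)):
    for o in r.mark_of(c,q)[:3]: print(c,q,o['p'],o['position'],atz(c,o['position'],z,m if c=='wrist' else None))
```

```text
15.1333 [0.46211665 0.27741221 0.19225373] [ 0.00261752  0.0725611  -0.40053097] 0.05122145572046072
wrist cover_knob_top 0.6 [110.7, 252.2] [0.50728123 0.22367308 0.11      ]
wrist cover_seat 0.74 [109.1, 249.6] [0.50984091 0.22413769 0.078     ]
wrist cover_seat 0.43 [113.4, 253.1] [0.50535774 0.22502005 0.078     ]
scene cover_knob_top 0.9 [240.4, 363.6] [0.51523674 0.22645321 0.11      ]
scene cover_knob_top 0.77 [149.8, 196.9] [ 0.61865292 -0.26227986  0.11      ]
scene cover_knob_top 0.59 [144.4, 276.4] [ 0.41907618 -0.17301702  0.11      ]
scene cover_seat 0.94 [248.6, 362.4] [0.50336217 0.22077377 0.078     ]
scene cover_seat 0.83 [151.3, 200.4] [ 0.58982329 -0.30417558  0.078     ]
scene cover_seat 0.75 [155.4, 276.7] [ 0.42005785 -0.16767494  0.078     ]
scene bowl_mouth 0.19 [253.5, 360.3] [0.51701273 0.22770782 0.078     ]
```

View pics/w7.png

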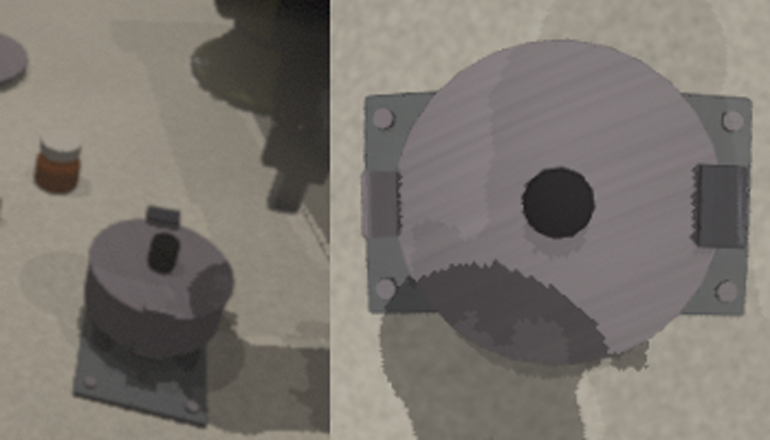

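The final view shows the cover level, with the clip's nose at crop (400,200) over its left edge and the hook at (697,205) over its right. The press agrees: force at the same depth fell from about 8 N to 2 N when the clip snapped. I hand the job in.

```bash
python3 -c "
from workcell import r
print(r.finish_job())"
```

```text
the job is handed in; nothing more can be done
None
```

The cover is back on the bowl, tucked under the hook with the clip snapped over it; it sits level, the gripper has let go, and the job was handed in at about 15 s without moving the thread cone, jar or tray.

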